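# Prime the bench oiler by hand and shut it off

### The arm

A 7-joint arm with a two-finger parallel gripper is mounted at the origin on the work surface. World frame = base frame: x ahead of the robot, y to its left, z up, the work surface at z = 0. Lengths are in mm, angles in rad, forces in N, time in s.
With the tool pointing down it reaches from about 400 to 900 mm from the base axis. Payload 5.6 kg.
Tool frame: the origin (TCP) lies midway between the tips of the shut fingers; the grasp point (between the pads) lies 19 mm behind it (ctrl.hold_point_z is the distance from the TCP to the grasp point, in mm); z points along the fingers, y is the direction in which the jaws open and shut (so a half turn about z gives the same grasp; the last joint's range is limited). The gripper opens to 92 mm and grips with 3 to 60 N. Pads are 20 mm wide; open, the fingers measure 128 mm over their backs; the gripper's body (75 mm by 189 mm) begins 69 mm behind the grasp point.
Start: joints at [-1.367, 0.468, -0.012, 1.603, 0.006, 1.071, -0.056], TCP at [158.838, 630.301, 214.592] pointing down, gripper open.
Joint ranges: [-2.53, 2.53], [-0.31, 2.02], [-1.57, 1.55], [0.28, 2.44], [-1.29, 4.43], [0.15, 1.84], [-2.92, 2.92]. Speed limits (rad/s): [2.57, 2.57, 3.14, 3.14, 3.14, 3.14, 3.14].

### API

Orientations are given as a unit quaternion [x, y, z, w].
In Python, from workcell import ctrl gives the robot as it stands. The module is installed in compiled form; this text tells all that it offers.
- The arm moves only by the tool play_rows, never from a script. Its argument "motion" is a list of rows, each a list of 2 entries, a list of its own where there are three numbers: the shift along the tool's x, y, z as a fraction of full scale, then the turn, a rotation vector about the tool's x, y, z as a fraction of full scale. A call has 1 to 12 rows; each row shifts and turns the commanded pose from where the row before left it, along the tool's axes as they then stand; what a row does not reach is not made up. Full scale, the value 1, is 0.15 m for a shift and pi rad for a turn. A row lasts 1/8 s, in which the tool goes at most 62.5 mm and 10.7 degrees, less where a joint would pass 70% of its speed; a pose out of reach is approached as far as the arm can. A call with a number of a shift or a turn outside -1 to 1 is refused whole. A call with a gripper value outside its range is refused whole. "grip" is the opening, from 0 (shut) to 1 (fully open), set as the call begins (left out, the last holds). The fingers move at their own pace and stop on an object; "squeeze" is the grip in N (left out, the last holds). Time passes only in rows, so rows that do not move let the fingers close. It gives the time, the measured TCP pose, the force and the opening at its end, in the units of the state.
- ctrl.read_state(): the state, without advancing time (a new reading comes with each control period).
- ctrl.camera(name): name is "scene" or "top" or "wrist"; returns a dict with "pixels" (400x640x3 uint8, red, green, blue), "K" (3x3 intrinsics, pixels), "R" (3x3) and "t" (3): a world point X has camera coordinates R X + t. Camera axes: x right, y down, z forward; pixel columns grow to the right and rows downward; lengths in mm; the calibration is good to about 2 mm. A picture is of the moment at which its call begins. There is no depth.
- ctrl.sign_off(): hands the job in, once; it reports no verdict.
The state is a dict: "time": time; "joint_positions": joint angles; "joint_vel": joint speeds; "tau": joint torques, N m; "position": TCP position; "orientation": TCP orientation; "wrist_force": force on the tool from outside, world axes, zero at the start; "moment": the same for the moment, N m; "opening": finger opening in mm.
Only numpy, scipy, OpenCV 4.12 (cv2) and the standard library are available. Lean on these libraries where they do the work, as an engineer would, in place of code of your own. Each camera call takes 0.05 s, during which the arm holds its last target. There are 200 camera calls.

### The job

Prime the green hand oiler on the workbench: press its black plunger knob right down with the fingertips and let it spring back up, again and again, until the steel indicator pin beside it stands fully out of its brass collar. Then push the shut-off lever at the pump's end all the way over towards the pump and come away. Do not touch the indicator pin itself, and leave the other things on the bench standing where they are.

Things in the scene. Friction and masses are not known exactly. Their poses are not given: they have to be found in the camera images.
- pump: Oiler pump, fixed to the bench: steel base plate 120 x 270 x 10 mm (its x, y, z) with a green housing 76 x 165 mm, top 80 mm above the bench. Origin on the bench; yaw about the vertical varies. In its frame (mm): plunger axis at x 0, y -50; pin axis at x 0, y +35; lever pivot at x 0, y +115, z 34. The plate spans y -115 to +155.
- plunger (a joint): How far the plunger is pressed, m: 0 = up (a spring returns it), 0.018 = fully down, 0.015 is enough. Takes 6 N to start, about 12 N fully down. It moves straight down. Pressing alone does not lift the pin: as the released plunger springs back up (within 1 s) it lifts the pin one step of about 12 mm (the first step 3 to 18 mm); 3 or 4 full presses are needed. Pressing more often than needed does no harm.
- plunger_top (a point): Centre of the top of the black mushroom knob on the plunger: knob diameter 46 mm, 16 mm thick, top 142 mm above the bench when up and 124 mm when down; moves with the plunger.
- pin (a joint): How far the steel indicator pin stands out, m: starts between 0 and 0.014; 0.048 = fully out, when a black groove ring round its foot shows above the brass collar. It stays where it is when the plunger is at rest.
- pin_top (a point): Centre of the top of the indicator pin: a steel pin 10 mm thick with a 15 mm head, 85 mm from the plunger axis along the pump's +y. Its top is 8 mm above the collar at joint value 0 and 56 mm above it when fully out (151 mm above the bench). Not to be touched.
- shutoff (a joint): Angle of the shut-off lever, rad: at 0 it leans 0.5 rad from upright outwards (towards the pump's +y, away from the housing); it grows as the lever is pushed towards the pump's -y (towards the pin) to its stop at 1.0, leaning 0.5 rad inwards. Starts between 0 and 0.1. It stays where it is left; about 1.5 N at the ball moves it.
- lever_tip (a point): Centre of the black ball, 22 mm in diameter, at the end of the lever: 85 mm from the pivot; about 109 mm above the bench at either end of its swing and 119 mm when upright. The rod is 9 mm thick.
- dye_bottle: Bystander: small amber bottle with black cap, diameter 42, height 95 mm, standing, near the pump. Origin: centre of its underside.
- thread_spool: Bystander: wooden spool, diameter 44, height 55 mm, standing near the pump. Origin: centre of its underside.
- wax_tin: Bystander: low aluminium tin, diameter 58, height 40 mm, near the pump. Origin: centre of its underside.
- mallet: Bystander: wooden mallet lying behind the pump, head 70 x 110 x 65 mm (x, y, z), handle diameter 24 mm running 150 mm out along the mallet's +y. Origin: under the centre of the head.
- glass_cup: Bystander: empty drinking glass, rim diameter 64, height 75 mm. Origin: centre of its underside.
- awl: Bystander: wooden-handled awl, 150 mm long, 26 mm thick, lying along its x axis beyond the lever. Origin: underside at mid length.
- stamp: Bystander: brass hand stamp, diameter 32, height 66 mm, standing on a marble slab to the robot's left, away from the pump. Origin: centre of its underside.

How it is judged:
By the outcome, as a careful person would: the job done as asked, in the order asked, and still so for the second after the job is handed in, with the robot touching nothing.
It also fails if it takes over 48 s, if anything falls off the work surface, if the arm or the gripper's body presses on something with over 40 N, if the wrist force passes 120 N, or if a joint passes its speed limit or range.

## Working session

There is one attempt and no reset: what is moved stays moved. The work goes in short steps, Python scripts to look and compute and a tool call to move; the robot and the scene stay as the last step left them, time stands still between calls to the robot, and variables do not carry over. Pictures are saved under pics/ and viewed, about 8 in all and at most 12, crops included, and the job is handed in when it is done.

Besides the shell and the picture viewer there is one more tool, called after "Request:" as name(argument=value, ...) on one line, values as JSON. play_rows: Moves the arm, as the interface text tells. Shift numbers are shares of 0.15 m and turn numbers shares of pi rad, none past 1 either way. Its arguments: {"type":"object","properties":{"motion":{"type":"array","items":{"type":"array"}},"grip":{"type":"number"},"squeeze":{"type":"number"}},"required":["motion"]}

```bash
mkdir -p pics; cat > h.py <<'E'
import numpy as np, cv2
from workcell import ctrl
def snap(n,f):
    c=ctrl.camera(n); cv2.imwrite('pics/'+f,c['pixels'][:,:,::-1]); np.savez('pics/'+f+'.npz',**{k:np.array(c[k],float) for k in 'KRt'}); return c
def load(f): return np.load('pics/'+f+'.npz')
def proj(c,X):
    p=(np.array(c['R'])@np.array(X,float).T).T+np.array(c['t']).ravel(); q=(np.array(c['K'])@p.T).T; return q[:,:2]/q[:,2:]
def onz(c,uv,z):
    R=np.array(c['R']);t=np.array(c['t']).ravel();d=R.T@np.linalg.solve(np.array(c['K']),[uv[0],uv[1],1]);o=-R.T@t
    return o+d*(z-o[2])/d[2]
E
python3 - <<'E'
from h import *
a=snap('top','top1.png');b=snap('scene','sc1.png')
s=ctrl.read_state();print(s['time'],s['position'],s['orientation'],s['wrist_force'],s['opening'])
for c in(a,b):print(np.round(c['K'],1),np.round(c['R'],3),np.round(c['t'],1))
E
```

```text
0.1 [158.70826853 629.79625576 213.74394081] [ 1.23096666e-01  9.92394371e-01 -7.88764844e-04 -3.64176199e-05] [ 0.54861835  0.69895168 -0.94021707] 91.86119942224082
[[498.    0.  321.9]
 [  0.  498.  202.5]
 [  0.    0.    1. ]] [[-0.018 -1.    -0.008]
 [-0.981  0.019 -0.195]
 [ 0.195  0.004 -0.981]] [ 120.3  610.3 1528.4]
[[474.1   0.  320.1]
 [  0.  474.1 200.7]
 [  0.    0.    1. ]] [[-0.741  0.671 -0.009]
 [ 0.461  0.499 -0.733]
 [-0.488 -0.548 -0.68 ]] [ 400.4 -253.  1725. ]
```

View pics/top1.png

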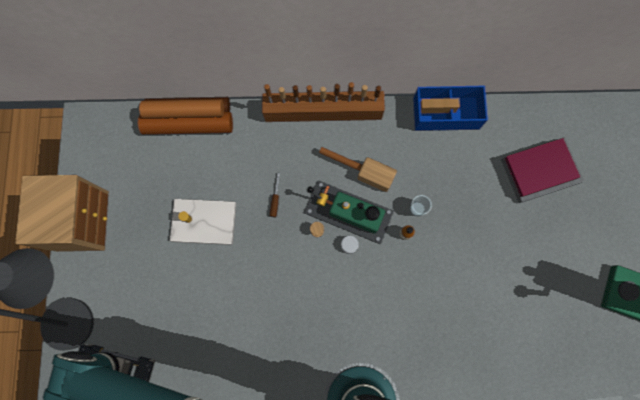

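View pics/sc1.png

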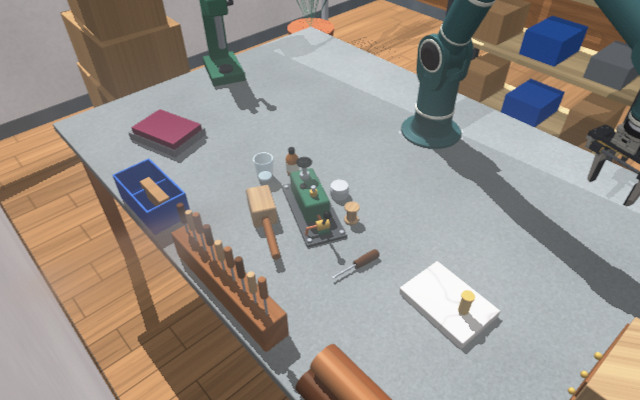

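Top view: the pump runs from about (318,190) at the lever end to (385,230). The plunger knob is near (372,213) and the lever ball near (289,192). I'll zoom both views.

```bash
python3 - <<'E'
from h import *
a=cv2.imread('pics/top1.png')[170:250,265:425];b=cv2.imread('pics/sc1.png')[140:270,240:370]
a=cv2.resize(a,None,fx=5,fy=5,interpolation=cv2.INTER_CUBIC)
cv2.imwrite('pics/c1.png',a)
cv2.imwrite('pics/c2.png',cv2.resize(b,None,fx=4.5,fy=4.5,interpolation=cv2.INTER_CUBIC))
E
```

```text
(no output)
```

View pics/c1.png

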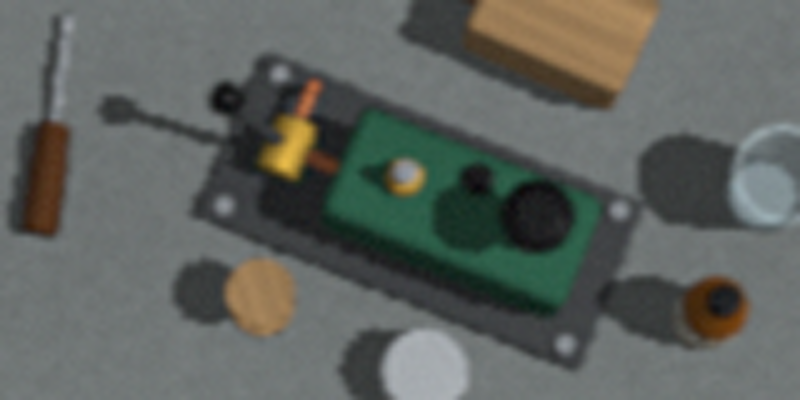

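View pics/c2.png

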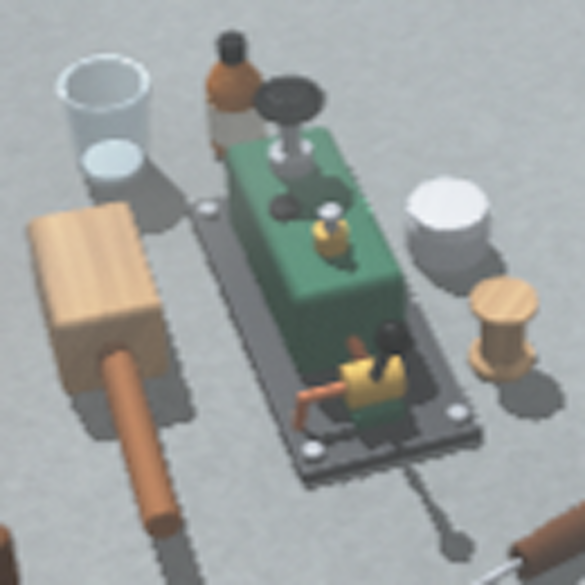

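The top crop shows the knob at (537,215), the pin at (407,172), the lever ball at (228,98), and plate corners at (265,58), (640,205), (577,368) and (195,212). In the scene crop the knob is at (289,98) and the ball at (393,337).

```bash
cat >> h.py <<'E'
E
python3 - <<'E'
from h import *
from scipy.optimize import least_squares
T=load('top1.png');S=load('sc1.png')
tp=lambda u,v:(265+(u+.5)/5-.5,170+(v+.5)/5-.5)
sp=lambda u,v:(240+(u+.5)/4.5-.5,140+(v+.5)/4.5-.5)
M={ 'k':(0,-50,142)}
mod=np.array([[0,-50,140],[60,155,10],[60,-115,10],[-60,-115,10],[-60,155,10]])
def W(p,m):
    c,s=np.cos(p[2]),np.sin(p[2]);return np.c_[p[0]+c*m[:,0]-s*m[:,1],p[1]+s*m[:,0]+c*m[:,1],m[:,2]]
ot=np.array([tp(537,215),tp(265,58),tp(640,205),tp(577,368),tp(195,212)])
ss=np.array([sp(289,98),sp(308,478),sp(480,432)]);ms=mod[[0,1,4]]
f=lambda p:np.r_[(proj(T,W(p,mod))-ot).ravel(),(proj(S,W(p,ms))-ss).ravel()]
r=min((least_squares(f,[600,0,y]) for y in(0,1.5,3,-1.5)),key=lambda r:r.cost)
print(r.x,r.cost,np.round(r.fun,1))
p=r.x
def tri(a,b):
    A=[];y=[]
    g=lambda X:np.r_[proj(T,X[None])[0]-a,proj(S,X[None])[0]-b]
    q=least_squares(g,[600,0,100]);return q.x,q.fun
for n,a,b in[('knobtop',tp(537,215),sp(289,96)),('ball',tp(228,98),sp(393,337)),('pin',tp(407,170),sp(330,212))]:print(n,*map(lambda x:np.round(x,1),tri(a,b)))
print('model knob,pin,ball0,ball1',np.round(W(p,np.array([[0,-50,142],[0,35,105],[0,115+85*np.sin(.5),109],[0,115-85*np.sin(.5),109]])),1))
for n,uv,z in[('bottle cap',(722,300),95),('glass',(785,175),75),('tin',(425,370),40),('spool',(260,297),55),('mallet head corners',(470,45),65),('',(615,100),65),('',(655,10),65),('awl end',(40,232),13),('awl tip',(66,15),13)]:
    print(n,np.round(onz(T,tp(*uv),z),0))
print(np.round(onz(T,(378,172),65)),'mallet', np.round(onz(T,(320,150),30)))
E
```

```text
[ 5.83528956e+02  4.81447096e+00 -4.08891464e-01] 3.8479127707400282 [-0.3 -0.3 -0.4 -1.5  0.7 -0.6  0.1  0.6 -0.3  0.6  0.3 -0.7 -1.  -0.2
  1.3 -0.4]
knobtop [563.4 -42.3 138.2] [ 0.1 -0.1  0.1  0. ]
ball [645.5 144.5 109.6] [-0.1  0.1 -0.1 -0. ]
pin [597.8  34.6 108.6] [-0.1  0.1 -0.1 -0. ]
model knob,pin,ball0,ball1 [[563.6 -41.1 142. ]
 [597.4  36.9 105. ]
 [645.5 147.7 109. ]
 [613.   72.9 109. ]]
bottle cap [ 515. -158.   95.]
glass [ 597. -205.   75.]
tin [482.  23.  40.]
spool [528. 127.  55.]
mallet head corners [688. -10.  65.]
 [ 650. -102.   65.]
 [ 708. -130.   65.]
awl end [580. 271.  13.]
awl tip [726. 254.  13.]
[708. -73.  65.] mallet [797. 112.  30.]
```

Request:
play_rows(motion=[[[0,0,0],[0,0,0.052]],[[-0.1,-0.07,0],[0,0,0]],[[-0.2,-0.14,0],[0,0,0]],[[-0.24,-0.17,0],[0,0,0]],[[-0.24,-0.17,0],[0,0,0]],[[-0.24,-0.17,0],[0,0,0]],[[-0.24,-0.17,0],[0,0,0]],[[-0.24,-0.17,0],[0,0,0]],[[-0.24,-0.17,0],[0,0,0]],[[-0.24,-0.17,0],[0,0,0]],[[-0.2,-0.14,0],[0,0,0]],[[-0.1,-0.07,0],[0,0,0]]], grip=0, squeeze=10)

```text
time: 1.6
position: [377.0, 269.1, 214.6]
orientation: [0.204, 0.979, -0.0, 0.0]
wrist_force: [0.4, 0.8, 0.2]
opening: 0.3
```

Request:
play_rows(motion=[[[-0.1,-0.07,0],[0,0,0]],[[-0.2,-0.14,0],[0,0,0]],[[-0.24,-0.17,0],[0,0,0]],[[-0.24,-0.17,0],[0,0,0]],[[-0.24,-0.17,0],[0,0,0]],[[-0.24,-0.17,0],[0,0,0]],[[-0.24,-0.17,0],[0,0,0]],[[-0.2,-0.15,0],[0,0,0]],[[-0.16,-0.12,0],[0,0,0]],[[-0.1,-0.07,0],[0,0,0]],[[0,0,0.2],[0,0,0]],[[0,0,0.15],[0,0,0]]])

```text
time: 3.1
position: [561.2, -37.5, 161.1]
orientation: [0.203, 0.979, 0.0, -0.0]
wrist_force: [0.6, 1.1, -0.9]
opening: 0.5
```

```bash
python3 - <<'E'
from h import *
a=snap('top','t2.png');b=snap('scene','s2.png')
x=a['pixels'][150:270,265:425,::-1];y=b['pixels'][100:260,240:400,::-1]
cv2.imwrite('pics/c3.png',np.hstack([cv2.resize(x,(400,400),interpolation=cv2.INTER_CUBIC) if 0 else cv2.resize(x,(400,300),interpolation=2),cv2.resize(y,(400,400),interpolation=2)[:300]]))
print(ctrl.read_state()['position'])
E
```

```text
[559.62495894 -37.17138904 159.7918619 ]
```

View pics/c3.png

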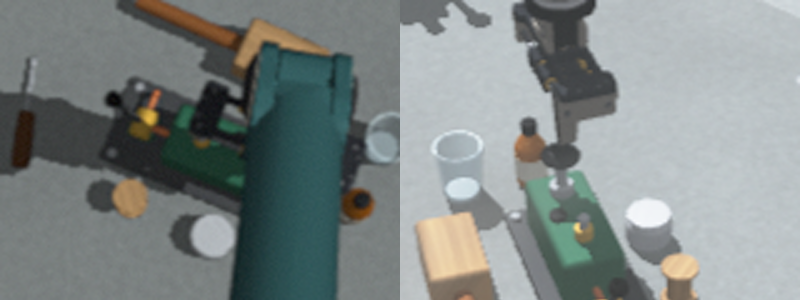

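The scene half of the picture shows the shut fingertips directly above the knob, about (560,150) in the crop, so I'll press gradually.

Request:
play_rows(motion=[[[-0.03,-0.014,0.06],[0,0,0]],[[0,0,0.06],[0,0,0]],[[0,0,0.06],[0,0,0]],[[0,0,0.04],[0,0,0]],[[0,0,0],[0,0,0]]])

```text
time: 3.82
position: [566.0, -41.4, 129.9]
orientation: [0.204, 0.979, 0.0, 0.001]
wrist_force: [-1.5, -1.3, 8.2]
opening: 0.3
```

Request:
play_rows(motion=[[[0,0,0.03],[0,0,0]],[[0,0,0.02],[0,0,0]],[[0,0,0],[0,0,0]]])

```text
time: 4.2
position: [566.1, -41.4, 124.3]
orientation: [0.204, 0.979, 0.001, 0.001]
wrist_force: [-7.0, -0.3, 19.9]
opening: 0.3
```

Bottomed at z 124. Now release, wait, and press again in a repeating cycle.

Request:
play_rows(motion=[[[0,0,-0.1],[0,0,0]],[[0,0,-0.1],[0,0,0]],[[0,0,0],[0,0,0]],[[0,0,0],[0,0,0]],[[0,0,0],[0,0,0]],[[0,0,0],[0,0,0]],[[0,0,0],[0,0,0]],[[0,0,0],[0,0,0]],[[0,0,0],[0,0,0]],[[0,0,0],[0,0,0]]])

```text
time: 5.45
position: [565.3, -41.1, 151.6]
orientation: [0.204, 0.979, 0.0, 0.0]
wrist_force: [-0.5, 0.2, -0.4]
opening: 0.1
```

Request:
play_rows(motion=[[[0,0,0.07],[0,0,0]],[[0,0,0.06],[0,0,0]],[[0,0,0.05],[0,0,0]],[[0,0,0.02],[0,0,0]],[[0,0,0],[0,0,0]],[[0,0,0],[0,0,0]]])

```text
time: 6.2
position: [566.2, -41.1, 124.3]
orientation: [0.204, 0.979, 0.001, 0.001]
wrist_force: [-6.1, 0.4, 24.1]
opening: 0.5
```

Request:
play_rows(motion=[[[0,0,-0.1],[0,0,0]],[[0,0,-0.1],[0,0,0]],[[0,0,0],[0,0,0]],[[0,0,0],[0,0,0]],[[0,0,0],[0,0,0]],[[0,0,0],[0,0,0]],[[0,0,0],[0,0,0]],[[0,0,0],[0,0,0]],[[0,0,0],[0,0,0]],[[0,0,0],[0,0,0]]])

```text
time: 7.45
position: [565.3, -41.1, 151.6]
orientation: [0.204, 0.979, 0.0, 0.0]
wrist_force: [0.2, -0.8, 0.4]
opening: 0.5
```

Request:
play_rows(motion=[[[0,0,0.07],[0,0,0]],[[0,0,0.06],[0,0,0]],[[0,0,0.05],[0,0,0]],[[0,0,0.02],[0,0,0]],[[0,0,0],[0,0,0]],[[0,0,0],[0,0,0]]])

```text
time: 8.2
position: [566.2, -41.1, 124.3]
orientation: [0.204, 0.979, 0.001, 0.001]
wrist_force: [-5.9, 0.5, 24.3]
opening: 0.0
```

Request:
play_rows(motion=[[[0,0,-0.1],[0,0,0]],[[0,0,-0.1],[0,0,0]],[[0,0,0],[0,0,0]],[[0,0,0],[0,0,0]],[[0,0,0],[0,0,0]],[[0,0,0],[0,0,0]],[[0,0,0],[0,0,0]],[[0,0,0],[0,0,0]],[[0,0,0],[0,0,0]],[[0,0,0],[0,0,0]]])

```text
time: 9.45
position: [565.3, -41.1, 151.6]
orientation: [0.204, 0.979, 0.0, 0.0]
wrist_force: [-0.4, -1.0, 0.5]
opening: 0.6
```

Request:
play_rows(motion=[[[0,0,0.07],[0,0,0]],[[0,0,0.06],[0,0,0]],[[0,0,0.05],[0,0,0]],[[0,0,0.02],[0,0,0]],[[0,0,0],[0,0,0]],[[0,0,0],[0,0,0]]])

```text
time: 10.2
position: [566.2, -41.1, 124.3]
orientation: [0.204, 0.979, 0.001, 0.001]
wrist_force: [-6.8, 0.4, 23.8]
opening: 0.5
```

Request:
play_rows(motion=[[[0,0,-0.1],[0,0,0]],[[0,0,-0.1],[0,0,0]],[[0,0,0],[0,0,0]],[[0,0,0],[0,0,0]],[[0,0,0],[0,0,0]],[[0,0,0],[0,0,0]],[[0,0,0],[0,0,0]],[[0,0,0],[0,0,0]],[[0,0,0],[0,0,0]],[[0,0,0],[0,0,0]]])

```text
time: 11.45
position: [565.3, -41.1, 151.6]
orientation: [0.204, 0.979, 0.0, 0.0]
wrist_force: [-0.0, -0.0, 0.1]
opening: 0.1
```

```bash
python3 - <<'E'
from h import *
b=snap('scene','s3.png');T=ctrl.read_state();print(T['time'],T['position'])
cv2.imwrite('pics/c4.png',cv2.resize(b['pixels'][130:260,250:380,::-1],(585,585),interpolation=2))
q=proj(b,np.array([[597.4,36,95],[597.4,36,151],[597.4,36,103]]));print((q-[250,130])*4.5)
E
```

```text
11.5 [565.31177269 -41.09995135 151.62370468]
[[285.16620445 272.13077926]
 [283.45999349 203.96214411]
 [284.92837716 262.62881166]]
```

View pics/c4.png

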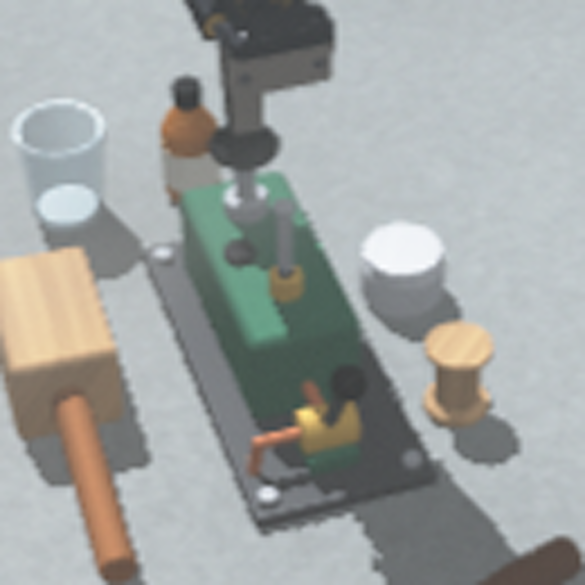

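The pin top at v≈202 matches the fully-out prediction of 204, compared with 263 when in. I'll do one more press for certainty, then move high over to the outer side of the lever.

Request:
play_rows(motion=[[[0,0,0.07],[0,0,0]],[[0,0,0.06],[0,0,0]],[[0,0,0.05],[0,0,0]],[[0,0,0.02],[0,0,0]],[[0,0,0],[0,0,0]],[[0,0,0],[0,0,0]]])

```text
time: 12.25
position: [566.2, -41.1, 124.3]
orientation: [0.204, 0.979, 0.001, 0.001]
wrist_force: [-6.3, 0.7, 24.2]
opening: 0.5
```

Request:
play_rows(motion=[[[0,0,-0.1],[0,0,0]],[[0,0,-0.1],[0,0,0]],[[0,0,0],[0,0,0]],[[0,0,0],[0,0,0]],[[0,0,0],[0,0,0]],[[0,0,0],[0,0,0]],[[0,0,0],[0,0,0]],[[0,0,0],[0,0,0]],[[0,0,-0.13],[0,0,0]],[[0,0,-0.2],[0,0,0]],[[0,0,-0.2],[0,0,0]],[[0,0,0],[0,0,0]]])

```text
time: 13.75
position: [566.8, -41.3, 233.4]
orientation: [0.204, 0.979, 0.001, 0.002]
wrist_force: [0.3, -0.5, -0.6]
opening: 0.6
```

Request:
play_rows(motion=[[[0,0.1,0],[0,0,0]],[[0,0.2,0],[0,0,0]],[[0,0.22,0],[0,0,0]],[[0,0.22,0],[0,0,0]],[[0,0.22,0],[0,0,0]],[[0,0.22,0],[0,0,0]],[[0,0.2,0],[0,0,0]],[[0,0.18,0],[0,0,0]],[[0,0.1,0],[0,0,0]],[[0,0,0],[0,0,0]],[[0,0,0],[0,0,0]]])

```text
time: 15.12
position: [664.3, 185.9, 230.7]
orientation: [0.204, 0.979, -0.001, -0.0]
wrist_force: [-0.9, 0.4, 0.4]
opening: 0.4
```

```bash
python3 - <<'E'
from h import *
b=snap('scene','s4.png');s=ctrl.read_state();p=np.array(s['position']);print(s['time'],p)
d=p-[583.5,4.8,0];print('pump xy',.9176*d[0]-.3976*d[1],.3976*d[0]+.9176*d[1])
a=snap('top','t4.png')
cv2.imwrite('pics/c5.png',np.hstack([cv2.resize(b['pixels'][120:270,240:390,::-1],(400,400),interpolation=2),cv2.resize(a['pixels'][150:250,260:360,::-1],(400,400),interpolation=2)]))
E
```

```text
15.175 [664.43927003 185.67084296 231.04026966]
pump xy 2.3556270186815453 198.14853925966605
```

View pics/c5.png

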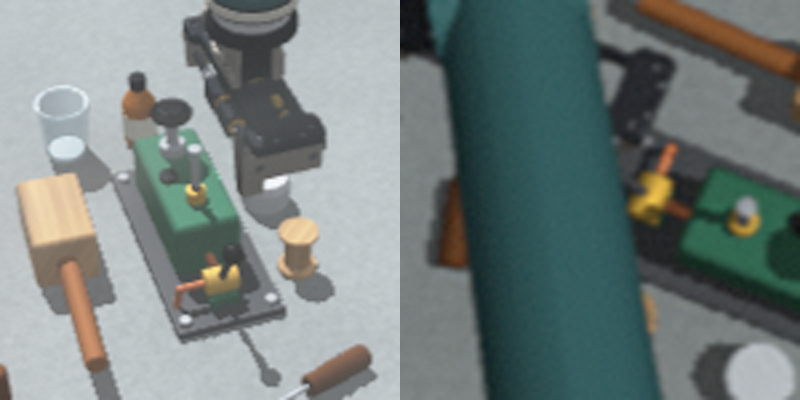

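The pin is fully out, about (195,150) in the left crop. The fingers are outboard of the lever at pump y≈198, so I'll lower them and push.

Request:
play_rows(motion=[[[0,0,0.1],[0,0,0]],[[0,0,0.2],[0,0,0]],[[0,0,0.2],[0,0,0]],[[0,0,0.2],[0,0,0]],[[0,0,0.1],[0,0,0]],[[0,0,0.05],[0,0,0]],[[0,0,0],[0,0,0]]])

```text
time: 16.1
position: [664.8, 187.1, 103.7]
orientation: [0.204, 0.979, 0.0, 0.0]
wrist_force: [0.7, -0.4, -0.5]
opening: 0.4
```

Request:
play_rows(motion=[[[0,-0.05,0],[0,0,0]],[[0,-0.05,0],[0,0,0]],[[0,-0.05,0],[0,0,0]],[[0,-0.05,0],[0,0,0]],[[0,-0.05,0],[0,0,0]],[[0,-0.05,0],[0,0,0]],[[0,-0.05,0],[0,0,0]],[[0,-0.05,0],[0,0,0]],[[0,0,0],[0,0,0]]])

```text
time: 17.23
position: [639.8, 130.4, 103.1]
orientation: [0.204, 0.979, -0.001, -0.001]
wrist_force: [-0.2, -0.3, 0.6]
opening: 0.2
```

Request:
play_rows(motion=[[[0,-0.05,0],[0,0,0]],[[0,-0.05,0],[0,0,0]],[[0,-0.05,0],[0,0,0]],[[0,-0.04,0],[0,0,0]]])

```text
time: 17.73
position: [628.9, 105.5, 103.4]
orientation: [0.204, 0.979, -0.0, -0.0]
wrist_force: [-0.2, 2.9, -0.3]
opening: 0.7
```

```bash
python3 - <<'E'
from h import *
b=snap('scene','s5.png');s=ctrl.read_state();p=np.array(s['position']);print(s['time'],p,s['wrist_force'])
d=p-[583.5,4.8,0];print('pump xy',.9176*d[0]-.3976*d[1],.3976*d[0]+.9176*d[1])
q=proj(b,np.array([[645.5,145,109],[613,72.9,109],[629,110,119]]));print((q-[250,130])*4.5)
cv2.imwrite('pics/c6.png',cv2.resize(b['pixels'][130:260,250:380,::-1],(585,585),interpolation=2))
E
```

```text
17.775 [628.60096539 104.51264399 103.39906923] [0.07064847 0.89098568 0.03675149]
pump xy 1.7388985925236966 109.42846596428579
[[346.41291232 381.34169881]
 [305.57463991 295.77481508]
 [326.94639241 326.17580866]]
```

View pics/c6.png

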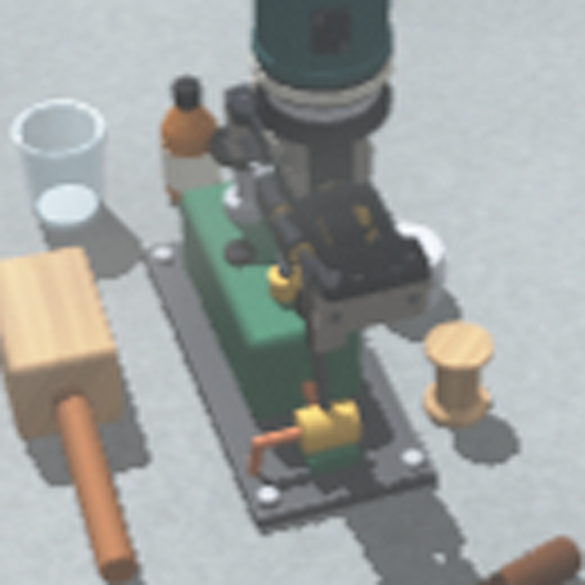

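The lever is being carried inward, with the ball hidden behind the fingers. I'll continue in small steps to the stop.

Request:
play_rows(motion=[[[0,-0.02,0],[0,0,0]],[[0,-0.02,0],[0,0,0]],[[0,0,0],[0,0,0]]])

```text
time: 18.15
position: [626.8, 100.2, 103.6]
orientation: [0.204, 0.979, -0.0, -0.0]
wrist_force: [0.9, 0.5, -0.7]
opening: 0.5
```

Request:
play_rows(motion=[[[0,-0.02,0],[0,0,0]],[[0,0,0],[0,0,0]]])

```text
time: 18.4
position: [625.6, 97.6, 103.6]
orientation: [0.204, 0.979, -0.0, -0.0]
wrist_force: [0.2, 0.8, -0.1]
opening: 0.8
```

Request:
play_rows(motion=[[[0,-0.02,0],[0,0,0]],[[0,-0.01,0],[0,0,0]],[[0,0,0],[0,0,0]]])

```text
time: 18.77
position: [623.9, 93.7, 103.6]
orientation: [0.204, 0.979, 0.0, 0.0]
wrist_force: [1.1, 1.7, -0.4]
opening: 0.7
```

Request:
play_rows(motion=[[[0,-0.02,0],[0,0,0]],[[0,0,0],[0,0,0]]])

```text
time: 19.02
position: [623.7, 93.4, 103.8]
orientation: [0.203, 0.979, 0.002, 0.001]
wrist_force: [3.2, 6.8, -3.5]
opening: 0.2
```

Force rose to about 7.5 N with no further motion, so it's at the stop. One small nudge, then back off outwards and up.

Request:
play_rows(motion=[[[0,-0.015,0],[0,0,0]],[[0,0,0],[0,0,0]]])

```text
time: 19.27
position: [623.6, 93.3, 103.8]
orientation: [0.202, 0.979, 0.003, 0.002]
wrist_force: [6.1, 9.5, -5.9]
opening: 0.4
```

Request:
play_rows(motion=[[[0,0.05,0],[0,0,0]],[[0,0.1,0],[0,0,0]],[[0,0.2,0],[0,0,0]],[[0,0.2,0],[0,0,0]],[[0,0.1,-0.1],[0,0,0]],[[0,0,-0.2],[0,0,0]],[[0,0,-0.3],[0,0,0]],[[0,0.2,-0.3],[0,0,0]],[[0,0.3,-0.1],[0,0,0]],[[0,0.2,0],[0,0,0]],[[0,0,0],[0,0,0]],[[0,0,0],[0,0,0]]])

```text
time: 20.78
position: [702.6, 272.6, 253.9]
orientation: [0.205, 0.979, -0.001, 0.0]
wrist_force: [0.0, -0.8, 0.6]
opening: 0.3
```

```bash
python3 - <<'E'
from h import *
b=snap('scene','s6.png');s=ctrl.read_state();p=np.array(s['position']);print(s['time'],p,s['wrist_force'])
q=proj(b,np.array([[613,72.9,109],[597.4,36,151]]));print((q-[250,130])*4.5)
cv2.imwrite('pics/c7.png',cv2.resize(b['pixels'][130:260,250:380,::-1],(585,585),interpolation=2))
E
```

```text
20.825 [702.66156832 272.34024621 253.95780044] [ 0.41405954 -0.22203581  1.02954817]
[[305.57463991 295.77481508]
 [283.45999349 203.96214411]]
```

View pics/c7.png

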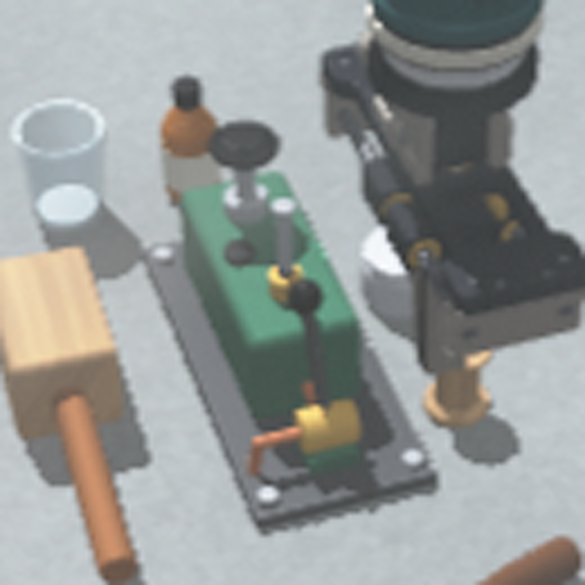

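The ball is at (304,296), against (305.6,295.8) predicted at the stop. The pin top is at (283,204), which matches fully out. The knob is up, nothing has been displaced, and the arm is clear.

```bash
python3 -c "
from workcell import ctrl
print(ctrl.sign_off())"
```

```text
the job is handed in; nothing more can be done
None
```

I primed the oiler, pushed the shut-off lever over to its stop, and handed the job in with the arm clear at about 21 s of the 48 s allowed.

- **Pump:** I gave the plunger five full presses with the shut fingertips. Each bottomed at z ≈ 124 mm with 20–24 N, and each was released for at least 1 s, fingertips clear of the knob.
- **Lever:** I pushed it in from its outer side until it stopped moving. The force there rose to about 13 N.
- **Last picture:** The pin top sat at the position predicted for fully out, (283,204). The lever ball was within 2 px of its predicted stop position. The knob was up, and every other item in view was still where it started.
- **Not confirmed:** I could not make out the black groove ring at the pin's foot at this image resolution, so "fully out" rests on the pin's measured height. In the last pictures the thread spool was partly hidden behind the gripper, and the awl was only partly in view. The stamp was out of the frame, but the arm never went down near it.

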